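# Release the label-roll chuck: pawl up, collar back to its index, pawl down

### The job

The roll of labels on the chuck is to be changed, so release the chuck: throw its ratchet pawl right over onto its rest, clear of the teeth, and push the collar back (counterclockwise from above) by its upright post until the V-notch in the rim faces the pointed index on the base. Then flip the pawl down again so that it sits in the gap between two teeth and holds the collar there, with the notch still at the index. Leave the other things on the desk where they are.

Things in the scene. Friction and masses are not known exactly. Their poses are not given: they have to be found in the camera images.
- chuck_axis (a point): Hub axis of the label-roll chuck, at the height of its collar's top face (24 mm above the desk). The chuck is a fixed stand; this frame is its base plate's: z up, index towards -x (facing the robot, give or take 20 degrees), pawl towards -y. Base plate 12 mm thick, from -100 to +122 mm along x, +-96 mm along y. The collar is a flat metal disc 132 mm across that turns about the hub.
- roll_top (a point): Centre of the top of the label roll clamped on the hub: 76 mm across, top 84 mm above the desk. It stands still while the collar turns below it.
- index_point (a point): Tip of the index: a fixed pointed steel finger 16 mm wide on the base plate, pointing at the hub, tip 69 mm from the axis and 24 mm above the desk.
- notch (a point): Middle of the mouth of the V-notch (20 mm wide, 15 mm deep) in the collar's rim, 66 mm from the axis, 24 mm above the desk; turns with the collar.
- post (a point): Half-way up the black upright post of the collar, which is what one pushes: 12 mm thick (16 mm at foot and head), 86 mm from the axis, standing free from 31 to 81 mm above the desk (this point: 54 mm). It turns with the collar, 45 degrees clockwise (from above) of the notch, and never comes near the pawl.
- collar (a joint): Collar angle (rad): 0 when the notch's middle faces the index's point; grows clockwise seen from above (clamping). Range -0.35 to 2.6 between stops; starts at 0.9 to 1.9. It is stiff: takes about 1 N at the post and stays where it is left. Saw teeth 8 mm high, 24 degrees apart, stand up on part of the rim; with the pawl down they let it turn clockwise only.
- pawl (a joint): Pawl angle (rad): 0 = down, nose at the bottom of a gap; up to 0.15 when the nose is on a tooth's slope or top; 1.75 = thrown back on its rest. It balances at about 0.7 and falls from there to either side by its own weight (90 g), which bears on a finger with under 1 N.
- pawl_pivot (a point): Level pivot of the pawl, fixed to the base: 60 mm along +x and 59 mm along -y of the base from the hub's axis, 40 mm above the desk. It runs along y of the base between two cheeks that reach 48 mm above the desk and 14 mm to each side. Axes as the base plate's.
- thumb_lever (a point): Middle of the round black bar (11 mm thick, 20 mm long) at the end of the pawl's thumb lever (6 mm thick, 13 mm wide), 49 mm from the pivot. Pawl down: the lever stands straight up, the bar 89 mm above the desk; pushing it level towards +x of the base throws the pawl over. Pawl thrown back: it lies level, 31 mm above the desk, towards +x of the base.
- nose (a point): Lower end of the pawl's nose, at the end of its arm (60 mm from the pivot, at right angles to the thumb lever, 8 mm thick, 11 mm wide); the nose is 6 mm thick. Pawl down: the arm lies level towards -x of the base, the nose 25 mm above the desk. Thrown back: the arm stands upright, its end 100 mm above the desk; pushing it towards -x of the base drops the pawl.
- spare_roll_c (a point): Bystander, to be left where it is: spare roll of white labels standing on its face, 62 mm across, 40 mm high. The point lies at its middle, 20 mm above the desk.
- mug_c (a point): Bystander, to be left where it is: white mug with a handle, 92 mm across, 95 mm high. The point lies at its middle, 47 mm above the desk.
- notes_c (a point): Bystander, to be left where it is: block of sticky notes, 78 x 78 mm, about 18 mm high. The point lies at its middle, 9 mm above the desk.
- keys_c (a point): Bystander, to be left where it is: bunch of keys with a tag lying flat, 118 x 84 mm, 8 mm high. The point lies at its middle, 4 mm above the desk.
- pen_c (a point): Bystander, to be left where it is: slim ballpoint pen lying flat, 136 mm long, 10 mm thick. The point lies at its middle, 5 mm above the desk.
- stapler_c (a point): Bystander, to be left where it is: desk stapler, 127 x 36 mm, 40 mm high. The point lies at its middle, 20 mm above the desk.

How it is judged (in metres and radians):
On the way, in this order (a step that is already met when the one before it is completed fails the run):
1. the pawl is thrown back on its rest, clear of the teeth (value of joint pawl above 1.4 rad), for 0.2 s.
2. with the pawl still thrown back, the collar has been turned back until its notch faces the index (within 0.1 rad) (value of joint collar between -0.1 and 0.1 rad and value of joint pawl above 1 rad), for 0.2 s.
3. the pawl is down between the teeth, the notch still at the index (value of joint collar between -0.1 and 0.1 rad and value of joint pawl below 0.1 rad), for 0.2 s.
At the end, for the whole second after the job is handed in: The notch faces the index within 0.1 rad (6 degrees), the pawl is down in the gap (its angle under 0.1 rad), and the collar is at rest (all of step 3 and velocity of joint collar between -0.05 and 0.05 rad/s); the robot touches nothing.
It fails at once if a bystander is shifted by more than 3 cm, or the mug knocked over (distance of any of spare_roll_c, mug_c, notes_c, keys_c, pen_c, stapler_c from where it was at the start of the episode above 0.03 m or angle between mug_c's own z axis and vertical above 0.6 rad).
It also fails if it takes over 59 s, if anything falls off the work surface, if the arm or the gripper's body presses on something with over 40 N, if the wrist force passes 120 N, or if a joint passes its speed limit or range.

### The arm

A 6-joint arm with a two-finger parallel gripper is mounted at the origin on a cart in front of the work surface, level with it; the furniture and walls round the work are solid. World frame = base frame: x ahead of the robot, y to its left, z up, the work surface at z = 0. Lengths are in mm, angles in rad, forces in N, time in s.
With the tool pointing down it reaches from about 275 to 975 mm from the base axis. Payload 8.4 kg.
Tool frame: the origin (TCP) lies on the centre line of the jaws, within the pads' length; the fingertips stand 14 mm ahead of it and the grasp point (between the pads) lies 5 mm behind it; z points along the fingers, y is the direction in which the jaws open and shut (so a half turn about z gives the same grasp; the last joint's range is limited). The gripper opens to 92 mm and grips with 3 to 60 N. Pads are 20 mm wide; open, the fingers measure 128 mm over their backs; the gripper's body (75 mm by 189 mm) begins 69 mm behind the grasp point.
Start: joints at [1.279, 0.353, 1.633, -0, 1.155, -0.002], TCP at [178.599, 598.941, 228.583] pointing down, gripper open.
Joint ranges: [-2.63, 2.63], [-0.92, 2.1], [0.06, 2.66], [-1.3, 4.44], [0, 2.69], [-3.02, 3.02]. Speed limits (rad/s): [2.22, 2.22, 2.79, 3.14, 3.14, 3.14].

### API

Orientations are given as [roll, pitch, yaw] about the fixed x, y, z axes, in that order (R = Rz(yaw) Ry(pitch) Rx(roll)).
In Python, from workcell import monitor, viewer, order gives the robot as it stands.
- The arm moves only by the tool drive_tool, never from a script. Its argument "moves" is a list of rows, each an object of numbers: "x", "y", "z": the shift along the tool's x, y, z in mm; "twist": the turn about the tool's z in rad; "jaw": the opening in per cent of the stroke, from 0 (shut) to 100 (fully open). A call has 1 to 12 rows; each row shifts and turns the commanded pose from where the row before left it, along the tool's axes as they then stand; what a row does not reach is not made up. A row lasts 1/8 s, in which the tool goes at most 62.5 mm and 10.7 degrees, less where a joint would pass 70% of its speed; a pose out of reach is approached as far as the arm can. A call is refused whole if a number of a shift passes 62.5 or a number of a turn 0.188, either way. A call with a gripper value outside its range is refused whole. The fingers move at their own pace and stop on an object; "squeeze" is the grip in N (left out, the last holds). Time passes only in rows, so rows that do not move let the fingers close. It gives the time, the measured TCP pose, the force and the opening at its end, in the units of the state.
- monitor.sense(): the state, without advancing time (a new reading comes with each control period).
- viewer.get_image(name): name is "side" or "top"; returns (picture, depth): 420x560x3 uint8, red, green, blue; 420x560 float32, mm along the optical axis (not along the pixel's ray), 0 where there is no reading.
- viewer.camera_model(name): a dict with "intrinsics" (3x3 intrinsics, pixels), "dist_coeffs" ([k1, k2, p1, p2, k3] as OpenCV has them; the pictures are not rectified), "world_from_camera" (4x4, takes a point from camera to world coordinates). Camera axes: x right, y down, z forward; pixel columns grow to the right and rows downward; lengths in mm; the calibration is good to about 2 mm. A picture is of the moment at which its call begins. camera_model takes no time and is no camera call.
- order.sign_off(): hands the job in, once; it reports no verdict.
The state is a dict: "time": time; "qpos": joint angles; "qvel": joint speeds; "joint_torque": joint torques, N m; "position": TCP position; "tcp_rot": TCP orientation; "wrist_force": force on the tool from outside, world axes, zero at the start; "ft_torque": the same for the moment, N m; "gripper_width": finger opening in mm.
Only numpy, scipy, OpenCV 4.12 (cv2) and the standard library are available. Lean on these libraries where they do the work, as an engineer would, in place of code of your own. Each camera call takes 0.05 s, during which the arm holds its last target.

## Working session

There is one attempt and no reset: what is moved stays moved. The work goes in short steps, Python scripts to look and compute and a tool call to move; the robot and the scene stay as the last step left them, time stands still between calls to the robot, and variables do not carry over. Pictures are saved under pics/ and viewed, and the job is handed in when it is done.

Besides the shell and the picture viewer there is one more tool, called after "Emit:" as name([rows], argument=value, ...), one row to a line, values as JSON. drive_tool: Moves the arm, as the interface text tells. Its arguments: {"type":"object","properties":{"moves":{"type":"array","items":{"type":"object","properties":{"x":{"type":"number"},"y":{"type":"number"},"z":{"type":"number"},"twist":{"type":"number"},"jaw":{"type":"number"}}}},"squeeze":{"type":"number"}},"required":["moves"]}

```bash
mkdir -p pics; ls; python3 - <<'E'
from workcell import monitor, viewer, order
import cv2,numpy as np
print(monitor.sense())
for n in("top","side"):
    p,d=viewer.get_image(n); cv2.imwrite(f"pics/{n}0.png",p[:,:,::-1]); np.savez(f"{n}0.npz",p=p,d=d)
    print(n,viewer.camera_model(n))
E
```

```text
pics
{'time': 0.0, 'qpos': array([ 1.27861273e+00,  3.53607749e-01,  1.63412044e+00, -3.47900380e-05,
        1.15519809e+00, -2.41053222e-03]), 'qvel': array([-9.83279812e-05,  2.15205475e-04,  2.11087161e-04, -2.59186053e-03,
        5.18063149e-04,  1.09417823e-03]), 'joint_torque': array([ 1.27275423e-03, -5.93871331e+01, -3.34208429e+01,  6.97449641e-02,
        2.35195470e-02, -1.54965715e-04]), 'position': array([178.46613844, 598.48936711, 227.89477338]), 'tcp_rot': array([-3.14025896e+00,  2.85949454e-05,  2.85183367e+00]), 'wrist_force': array([-0.01536773,  0.02304525,  0.00835879]), 'ft_torque': array([ 0.06380565, -0.02919579, -0.01246351]), 'gripper_width': 92.0791481821355}
top {'intrinsics': array([[433.71047872,   0.        , 276.36743577],
       [  0.        , 433.71047872, 212.06622652],
       [  0.        ,   0.        ,   1.        ]]), 'dist_coeffs': array([-0.05121562,  0.        ,  0.        ,  0.        ,  0.        ]), 'world_from_camera': array([[ 2.66206380e-02, -9.88496243e-01,  1.48884250e-01,
         3.80591777e+02],
       [-9.99635789e-01, -2.69836027e-02, -4.18092865e-04,
         1.37125463e+02],
       [ 4.43071669e-03, -1.48818895e-01, -9.88854542e-01,
         1.12805953e+03],
       [ 0.00000000e+00,  0.00000000e+00,  0.00000000e+00,
         1.00000000e+00]])}
side {'intrinsics': array([[460.26692863,   0.        , 280.42366225],
       [  0.        , 460.26692863, 205.87661883],
       [  0.        ,   0.        ,   1.        ]]), 'dist_coeffs': array([-0.03813216,  0.        ,  0.        ,  0.        ,  0.        ]), 'world_from_camera': array([[ 7.50973758e-01, -5.65578379e-01,  3.40821819e-01,
         1.65719589e+02],
       [-6.60178424e-01, -6.31931089e-01,  4.05989590e-01,
        -3.05035760e+02],
       [-1.42430314e-02, -5.29890739e-01, -8.47946308e-01,
         9.70736085e+02],
       [ 0.00000000e+00,  0.00000000e+00,  0.00000000e+00,
         1.00000000e+00]])}
```

View pics/top0.png

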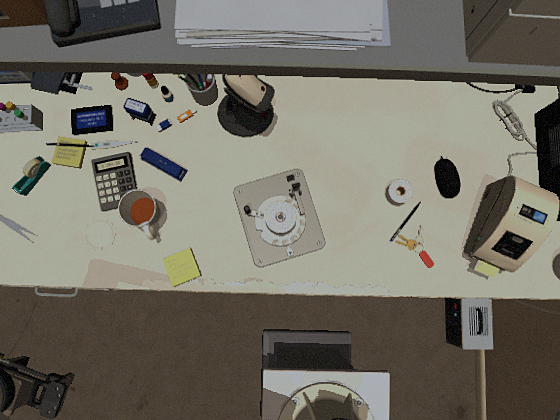

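View pics/side0.png

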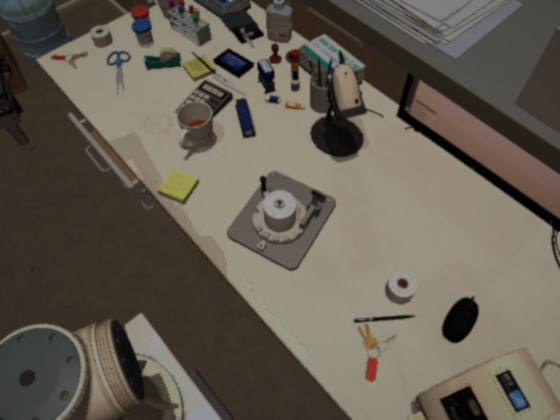

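```bash
python3 - <<'E'
import cv2,numpy as np
a=np.load("top0.npz")["p"][160:275,225:335,::-1]; b=np.load("side0.npz")["p"][165:275,220:345,::-1]
a=cv2.resize(a,None,fx=5,fy=5,interpolation=cv2.INTER_CUBIC);cv2.imwrite("pics/topz.png",a)
b=cv2.resize(b,None,fx=5,fy=5,interpolation=cv2.INTER_CUBIC);cv2.imwrite("pics/sidez.png",cv2.convertScaleAbs(b,alpha=1.6,beta=20))
E
```

```text
(no output)
```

View pics/topz.png

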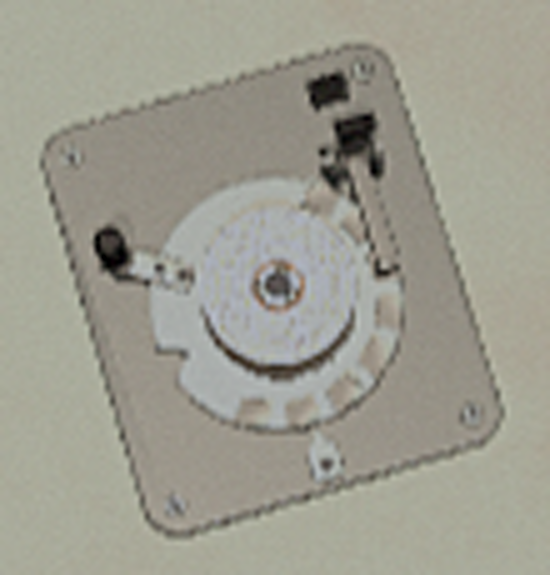

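View pics/sidez.png

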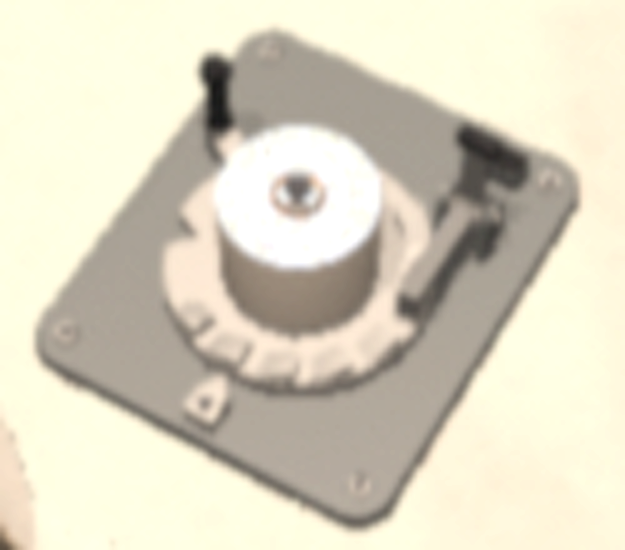

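```bash
cat > h.py <<'E'
import numpy as np,cv2
from workcell import viewer
M={n:viewer.camera_model(n) for n in("top","side")}
def ray(n,uv):
    m=M[n]; q=cv2.undistortPoints(np.array(uv,float).reshape(-1,1,2),m["intrinsics"],np.array(m["dist_coeffs"])).reshape(-1,2)
    T=m["world_from_camera"]; d=np.c_[q,np.ones(len(q))]@T[:3,:3].T
    return T[:3,3],d
def plane(n,uv,z):
    o,d=ray(n,uv); return (o+d*((z-o[2])/d[:,2])[:,None])[:,:2]
def proj(n,P):
    m=M[n];Ti=np.linalg.inv(m["world_from_camera"])
    return cv2.projectPoints(np.array(P,float).reshape(-1,3),cv2.Rodrigues(Ti[:3,:3])[0],Ti[:3,3],m["intrinsics"],np.array(m["dist_coeffs"]))[0].reshape(-1,2)
def two(a,b):
    o1,d1=ray("top",[a]);o2,d2=ray("side",[b]);A=np.c_[d1[0],-d2[0]]
    s=np.linalg.lstsq(A,o2-o1,rcond=None)[0];p=o1+s[0]*d1[0];q=o2+s[1]*d2[0]
    return (p+q)/2,np.linalg.norm(p-q)
E
python3 - <<'E'
from h import *
T=lambda x,y:(225+(x+.5)/5-.5,160+(y+.5)/5-.5); S=lambda x,y:(220+(x+.5)/5-.5,165+(y+.5)/5-.5)
# screws: top order TL,TR,BR,BL
t=[T(71,157),T(364,69),T(472,412),T(174,505)]
print("screws",plane("top",t,12).round(1))
s=[S(268,50),S(550,179),S(360,484),S(65,331)]
print("screws side",plane("side",s,12).round(1))
for nm,z,a,b in [("roll",84,T(278,285),S(298,191)),("index",24,T(317,432),S(208,376)),("post",84,T(110,243),S(214,68)),("bar",89,T(355,130),S(492,155)),("nose",30,T(385,268),S(410,306)),("notch",24,T(172,364),S(175,238))]:
    print(nm,plane("top",[a],z).round(1),plane("side",[b],z).round(1),[np.round(k,1) for k in two(a,b)])
E
```

```text
screws [[601.8 236.6]
 [653.3  83.9]
 [473.6  24.7]
 [421.8 176.7]]
screws side [[599.8 237.5]
 [652.2  84.9]
 [471.3  24.6]
 [420.  177.4]]
roll [[526.9 127.1]] [[525.5 127.6]] [array([526.3, 127.4,  83.8]), np.float64(1.5)]
index [[460.3 104.7]] [[451.7 108.3]] [array([456.2, 106.8,  23.2]), np.float64(9.3)]
post [[545.3 209.5]] [[541.3 205.8]] [array([545.9, 210.5,  75.3]), np.float64(1.9)]
bar [[603.8  91.4]] [[602.5  80.6]] [array([609.6,  89.5,  70.6]), np.float64(4.3)]
nose [[544.7  72. ]] [[544.5  70.9]] [array([545.2,  71.8,  27.8]), np.float64(0.3)]
notch [[493.1 179.6]] [[488.1 176.2]] [array([492.8, 180.7,  14.1]), np.float64(2.9)]
```

Emit:
drive_tool([
  {"x": -43.8,"y": -32,"z": 4,"jaw": 0},
  {"x": -43.8,"y": -32,"z": 4,"jaw": 0},
  {"x": -43.8,"y": -32,"z": 4,"jaw": 0},
  {"x": -43.8,"y": -32,"z": 4,"jaw": 0},
  {"x": -43.8,"y": -32,"z": 4,"jaw": 0},
  {"x": -43.8,"y": -32,"z": 4,"jaw": 0},
  {"x": -43.8,"y": -32,"z": 4,"jaw": 0},
  {"x": -43.8,"y": -32,"z": 4,"jaw": 0},
  {"x": -43.8,"y": -32,"z": 4,"jaw": 0},
  {"x": -43.8,"y": -32,"z": 4,"jaw": 0},
  {"x": -43.8,"y": -32,"z": 4,"jaw": 0},
  {"x": -43.8,"y": -32,"z": 4,"jaw": 0},
])

```text
validation failed for argument at $.mo...
```

Emit:
drive_tool([
  {"twist": 0.16,"jaw": 0},
  {"twist": 0.16,"jaw": 0},
  {"twist": 0.16,"jaw": 0},
  {"twist": 0.16,"jaw": 0},
  {"twist": 0.16,"jaw": 0},
  {"twist": 0.16,"jaw": 0},
  {"jaw": 0},
])

```text
validation failed for argument at $.mo...
```

Emit:
drive_tool([
  {"x": -43.8,"y": -32.0,"z": 4.0,"twist": 0.0,"jaw": 0.0},
])

```text
time: 0.22
position: [210.6, 557.2, 224.2]
tcp_rot: [3.141, -0.0, 2.855]
wrist_force: [0.9, 0.7, -0.6]
gripper_width: 83.9
```

Emit:
drive_tool([
  {"x": -43.8,"y": -32,"z": 4,"twist": 0,"jaw": 0},
  {"x": -43.8,"y": -32,"z": 4,"twist": 0,"jaw": 0},
  {"x": -43.8,"y": -32,"z": 4,"twist": 0,"jaw": 0},
  {"x": -43.8,"y": -32,"z": 4,"twist": 0,"jaw": 0},
  {"x": -43.8,"y": -32,"z": 4,"twist": 0,"jaw": 0},
  {"x": -43.8,"y": -32,"z": 4,"twist": 0,"jaw": 0},
  {"x": -43.8,"y": -32,"z": 4,"twist": 0,"jaw": 0},
  {"x": -43.8,"y": -32,"z": 4,"twist": 0,"jaw": 0},
  {"x": -43.8,"y": -32,"z": 4,"twist": 0,"jaw": 0},
  {"x": -43.8,"y": -32,"z": 4,"twist": 0,"jaw": 0},
  {"x": -43.8,"y": -32,"z": 4,"twist": 0,"jaw": 0},
])

```text
time: 1.6
position: [573.3, 79.1, 180.2]
tcp_rot: [-3.142, -0.0, 2.852]
wrist_force: [-0.5, -0.7, -0.5]
gripper_width: 0.3
```

Emit:
drive_tool([
  {"x": 0,"y": 0,"z": 0,"twist": 0.16,"jaw": 0},
  {"x": 0,"y": 0,"z": 0,"twist": 0.16,"jaw": 0},
  {"x": 0,"y": 0,"z": 0,"twist": 0.16,"jaw": 0},
  {"x": 0,"y": 0,"z": 0,"twist": 0.16,"jaw": 0},
  {"x": 0,"y": 0,"z": 0,"twist": 0.16,"jaw": 0},
  {"x": 0,"y": 0,"z": 0,"twist": 0.16,"jaw": 0},
  {"x": 0,"y": 0,"z": 0,"twist": 0,"jaw": 0},
])

```text
time: 2.48
position: [572.3, 80.7, 180.3]
tcp_rot: [-3.141, -0.0, 1.893]
wrist_force: [-1.0, 0.2, 0.1]
gripper_width: 0.6
```

Emit:
drive_tool([
  {"x": 0,"y": -2,"z": 24,"twist": 0,"jaw": 0},
  {"x": 0,"y": 0,"z": 24,"twist": 0,"jaw": 0},
  {"x": 0,"y": 0,"z": 24,"twist": 0,"jaw": 0},
  {"x": 0,"y": 0,"z": 22,"twist": 0,"jaw": 0},
  {"x": 0,"y": 0,"z": 0,"twist": 0,"jaw": 0},
])

```text
time: 3.1
position: [569.3, 79.9, 85.1]
tcp_rot: [-3.138, -0.001, 1.895]
wrist_force: [-0.5, 0.1, -0.4]
gripper_width: 0.8
```

```bash
cat > snap.py <<'E'
import sys,cv2,numpy as np
from workcell import viewer
k=sys.argv[1]
p,d=viewer.get_image("top");q,_=viewer.get_image("side")
np.savez(f"s{k}.npz",t=p,s=q)
a=cv2.resize(p[155:285,215:345,::-1],(400,400),interpolation=cv2.INTER_CUBIC)
b=cv2.convertScaleAbs(cv2.resize(q[155:285,220:350,::-1],(400,400),interpolation=cv2.INTER_CUBIC),alpha=1.6,beta=20)
cv2.imwrite(f"pics/s{k}.png",np.hstack([a,b]))
E
python3 snap.py 1
```

```text
(no output)
```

View pics/s1.png

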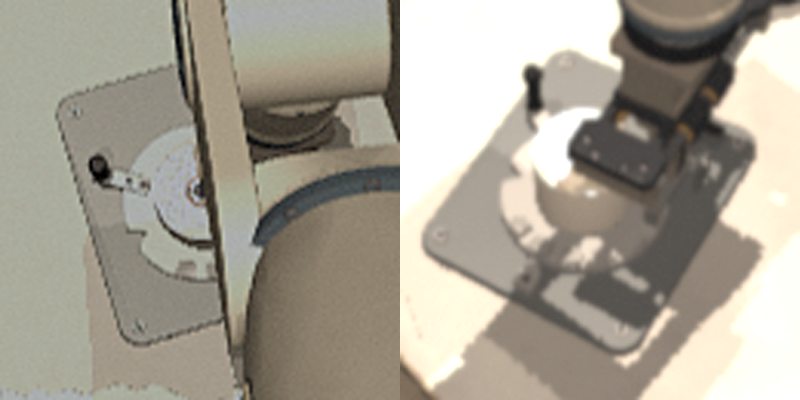

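The pawl is hidden by the gripper in both views; the base and post (side zoom ≈ (533,75)) are undisturbed. Pushing the bar along base +x now.

Emit:
drive_tool([
  {"x": 0,"y": 10,"z": 0,"twist": 0,"jaw": 0},
  {"x": 0,"y": 8,"z": 0,"twist": 0,"jaw": 0},
  {"x": 0,"y": 8,"z": 0,"twist": 0,"jaw": 0},
  {"x": 0,"y": 8,"z": 0,"twist": 0,"jaw": 0},
  {"x": 0,"y": 8,"z": 0,"twist": 0,"jaw": 0},
  {"x": 0,"y": 8,"z": 0,"twist": 0,"jaw": 0},
  {"x": 0,"y": 8,"z": 0,"twist": 0,"jaw": 0},
  {"x": 0,"y": 8,"z": 0,"twist": 0,"jaw": 0},
  {"x": 0,"y": 8,"z": 0,"twist": 0,"jaw": 0},
  {"x": 0,"y": 8,"z": 0,"twist": 0,"jaw": 0},
  {"x": 0,"y": 0,"z": 0,"twist": 0,"jaw": 0},
])

```text
time: 4.58
position: [649.1, 106.2, 86.6]
tcp_rot: [3.141, 0.0, 1.892]
wrist_force: [-0.6, 0.2, -1.0]
gripper_width: 0.2
```

Emit:
drive_tool([
  {"x": 0,"y": 0,"z": 0,"twist": 0,"jaw": 0},
  {"x": 0,"y": 0,"z": -25,"twist": 0,"jaw": 0},
  {"x": 0,"y": 0,"z": -30,"twist": 0,"jaw": 0},
  {"x": 0,"y": 0,"z": -30,"twist": 0,"jaw": 0},
  {"x": 50,"y": 0,"z": 0,"twist": 0,"jaw": 0},
  {"x": 50,"y": 0,"z": 0,"twist": 0,"jaw": 0},
  {"x": 50,"y": 0,"z": 0,"twist": 0,"jaw": 0},
  {"x": 0,"y": 0,"z": 0,"twist": 0,"jaw": 0},
])

```text
time: 5.58
position: [599.7, 251.1, 171.6]
tcp_rot: [-3.141, -0.001, 1.895]
wrist_force: [0.4, -0.2, -0.8]
gripper_width: 0.1
```

```bash
python3 snap.py 2
```

```text
(no output)
```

View pics/s2.png

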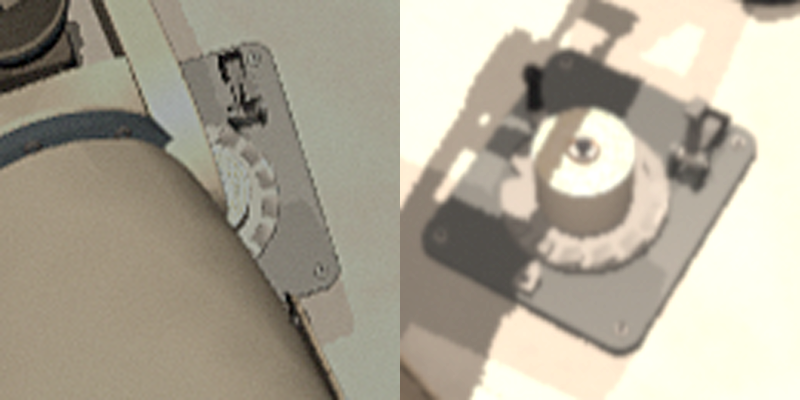

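```bash
python3 - <<'E'
from h import *
ex=np.array([.949,.3146,0]);piv=np.array([602.2,89.9,40])
for nm,P in [("bar back",piv+48*ex+[0,0,-9]),("arm end back",piv+10.7*ex+[0,0,59]),("bar down",piv+[0,0,49]),("nose down",piv-60*ex+[0,0,0])]:
    t=proj("top",P)[0];s=proj("side",P)[0]
    k=400/130
    print(nm,((t-[215,155])*k).round(),((s-[220,155])*k+[400,0]).round())
E
python3 - <<'E'
import numpy as np,cv2
z=np.load('s2.npz');a=z['t'][165:205,275:315,::-1];b=z['s'][180:230,295:345,::-1]
cv2.imwrite('pics/s2z.png',np.hstack([cv2.resize(a,(400,400),interpolation=3),cv2.convertScaleAbs(cv2.resize(b,(400,400),interpolation=3),alpha=1.6)]))
E
```

```text
bar back [230.  57.] [717. 114.]
arm end back [246.  81.] [700. 100.]
bar down [250.  96.] [693. 117.]
nose down [268. 177.] [652. 211.]
```

View pics/s2z.png

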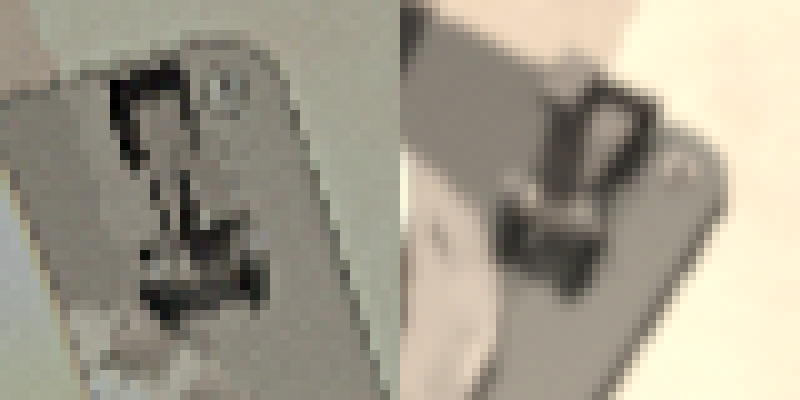

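Emit:
drive_tool([
  {"x": -40.7,"y": -31.5,"z": 0,"twist": 0,"jaw": 0},
  {"x": 0,"y": 0,"z": 0,"twist": 0.182,"jaw": 0},
  {"x": 0,"y": 0,"z": 0,"twist": 0.182,"jaw": 0},
  {"x": 0,"y": 0,"z": 0,"twist": 0.182,"jaw": 0},
  {"x": 0,"y": 0,"z": 30,"twist": 0,"jaw": 0},
  {"x": 0,"y": 0,"z": 30,"twist": 0,"jaw": 0},
  {"x": 0,"y": 0,"z": 30,"twist": 0,"jaw": 0},
  {"x": 0,"y": 0,"z": 24,"twist": 0,"jaw": 0},
  {"x": 0,"y": 0,"z": 0,"twist": 0,"jaw": 0},
])

```text
time: 6.8
position: [583.1, 197.8, 55.9]
tcp_rot: [-3.139, 0.002, 1.344]
wrist_force: [-0.7, -0.8, 1.0]
gripper_width: 0.4
```

```bash
python3 snap.py 3
```

```text
(no output)
```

View pics/s3.png

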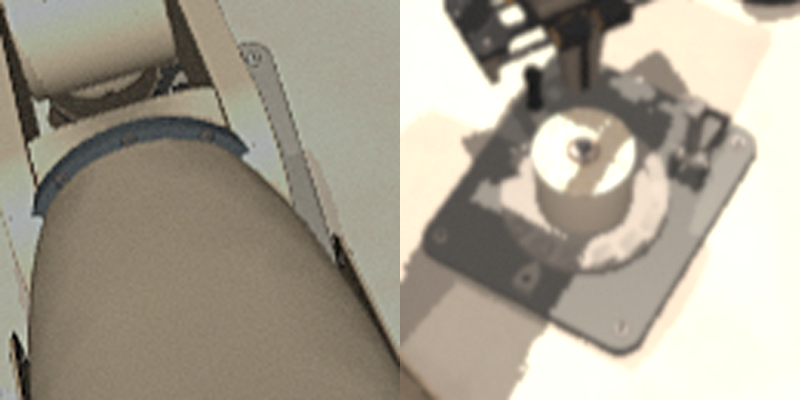

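Emit:
drive_tool([
  {"x": 4.5,"y": -13,"z": 0,"twist": 0,"jaw": 0},
  {"x": 2.07,"y": -8.7,"z": 0,"twist": -0.1,"jaw": 0},
  {"x": 2.07,"y": -8.7,"z": 0,"twist": -0.1,"jaw": 0},
  {"x": 2.07,"y": -8.7,"z": 0,"twist": -0.1,"jaw": 0},
  {"x": 0,"y": 0,"z": 0,"twist": 0,"jaw": 0},
])

```text
time: 7.52
position: [546.8, 217.1, 58.6]
tcp_rot: [3.141, -0.0, 1.646]
wrist_force: [-0.0, 0.3, -0.1]
gripper_width: 0.6
```

```bash
python3 snap.py 4
```

```text
(no output)
```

View pics/s4.png

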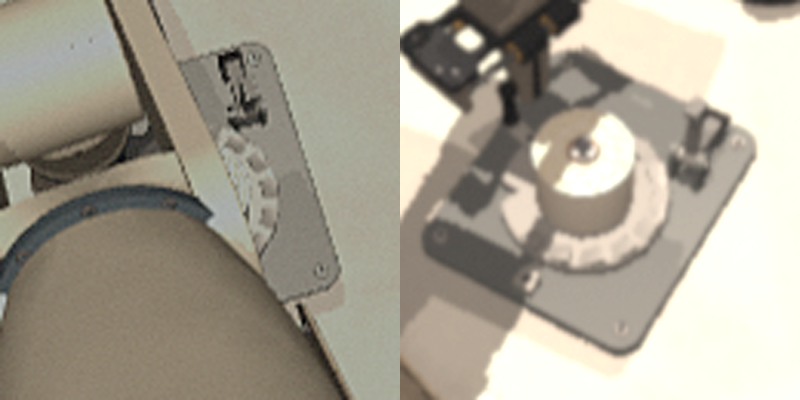

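Emit:
drive_tool([
  {"x": 1.8,"y": -8.7,"z": 0,"twist": -0.1,"jaw": 0},
  {"x": 1.8,"y": -8.7,"z": 0,"twist": -0.1,"jaw": 0},
  {"x": 1.8,"y": -8.7,"z": 0,"twist": -0.1,"jaw": 0},
  {"x": 1.8,"y": -8.7,"z": 0,"twist": -0.1,"jaw": 0},
  {"x": 1.8,"y": -8.7,"z": 0,"twist": -0.1,"jaw": 0},
  {"x": 1.8,"y": -8.7,"z": 0,"twist": -0.1,"jaw": 0},
  {"x": 1.8,"y": -8.7,"z": 0,"twist": -0.1,"jaw": 0},
  {"x": 1.8,"y": -8.7,"z": 0,"twist": -0.1,"jaw": 0},
  {"x": 0,"y": 0,"z": 0,"twist": 0,"jaw": 0},
])

```text
time: 8.75
position: [479.8, 201.1, 57.8]
tcp_rot: [3.142, 0.0, 2.443]
wrist_force: [0.8, -0.1, 1.3]
gripper_width: 0.4
```

```bash
python3 snap.py 5
```

```text
(no output)
```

View pics/s5.png

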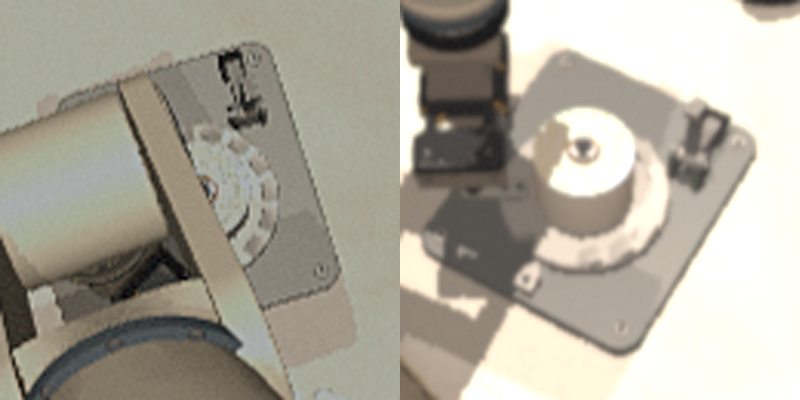

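Emit:
drive_tool([
  {"x": 2.5,"y": -8.7,"z": 0,"twist": -0.1,"jaw": 0},
  {"x": 2,"y": -7,"z": 0,"twist": -0.08,"jaw": 0},
  {"x": 0,"y": 0,"z": 0,"twist": 0,"jaw": 0},
  {"x": 0,"y": 0,"z": 0,"twist": 0,"jaw": 0},
])

```text
time: 9.35
position: [467.2, 191.8, 57.7]
tcp_rot: [3.141, 0.0, 2.623]
wrist_force: [-0.4, 0.1, -0.0]
gripper_width: 0.4
```

```bash
python3 snap.py 6
```

```text
(no output)
```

View pics/s6.png

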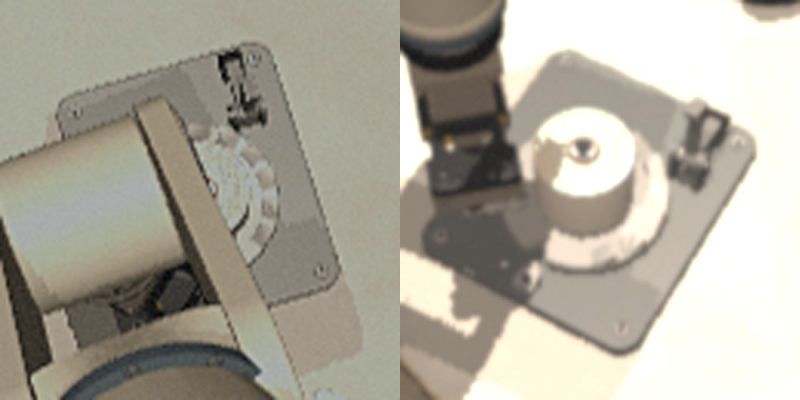

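```bash
python3 - <<'E'
import numpy as np,cv2
b=np.load('s6.npz')['s'][215:255,235:300,::-1].astype(float)
b=255*np.clip(b/150,0,1)**.6
cv2.imwrite('pics/s6z.png',cv2.resize(b.astype(np.uint8),(780,480),interpolation=3))
E
```

```text
(no output)
```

View pics/s6z.png

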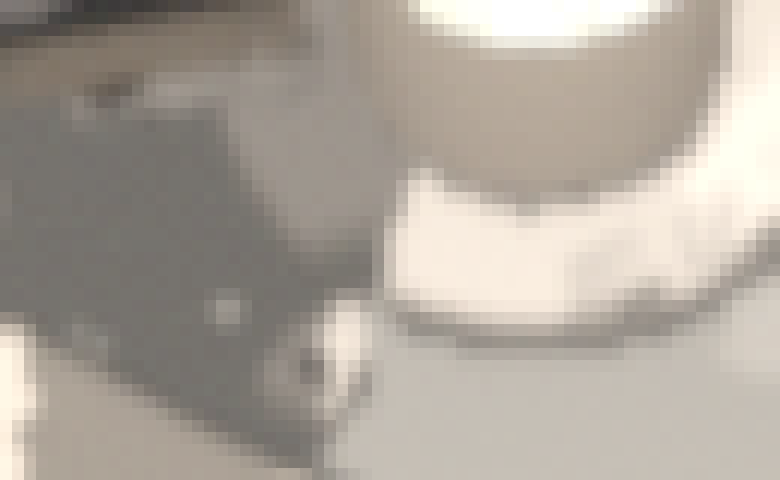

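Emit:
drive_tool([
  {"x": 0,"y": 12,"z": 0,"twist": 0,"jaw": 0},
  {"x": 0,"y": 0,"z": -60,"twist": 0,"jaw": 0},
  {"x": 0,"y": 0,"z": -60,"twist": 0,"jaw": 0},
  {"x": 30,"y": 52,"z": 0,"twist": 0,"jaw": 0},
  {"x": 30,"y": 52,"z": 0,"twist": 0,"jaw": 0},
  {"x": 30,"y": 52,"z": 0,"twist": 0,"jaw": 0},
  {"x": 30,"y": 52,"z": 0,"twist": 0,"jaw": 0},
  {"x": 0,"y": 0,"z": 0,"twist": 0,"jaw": 0},
])

```text
time: 10.45
position: [470.5, 446.8, 177.4]
tcp_rot: [3.14, -0.0, 2.629]
wrist_force: [0.5, -1.1, -1.4]
gripper_width: 0.2
```

```bash
python3 snap.py 7
```

```text
(no output)
```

View pics/s7.png

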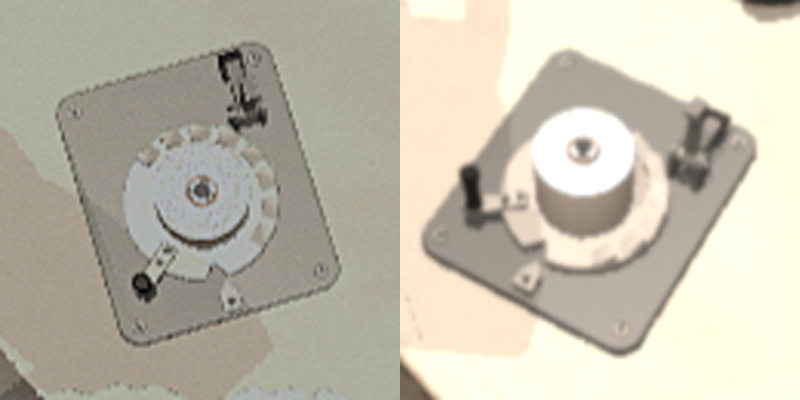

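```bash
python3 - <<'E'
import numpy as np,cv2
z=np.load('s7.npz')
a=z['t'][230:260,255:300,::-1];b=z['s'][200:250,235:285,::-1]
cv2.imwrite('pics/s7z.png',np.hstack([cv2.resize(a,(450,300),interpolation=2).copy() if 0 else cv2.copyMakeBorder(cv2.resize(a,(450,300),interpolation=3),0,50,0,0,0),cv2.convertScaleAbs(cv2.resize(b,(350,350),interpolation=3),alpha=1.6)]))
E
```

```text
(no output)
```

View pics/s7z.png

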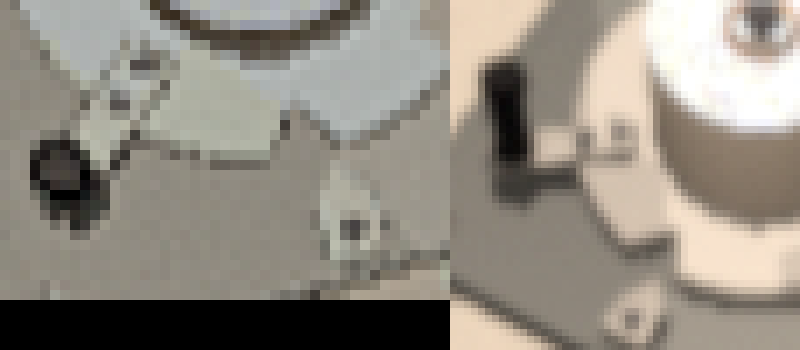

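```bash
python3 - <<'E'
from h import *
ax=np.array([526.7,127])
def T(x,y): return (255+(x+.5)/10-.5,230+(y+.5)/10-.5)
def S(x,y): return (235+(x+.5)/7-.5,200+(y+.5)/7-.5)
def show(n,cam,uv,z):
    p=plane(cam,[uv],z)[0]-ax; print(n,cam,np.hypot(*p).round(1),np.arctan2(p[1],p[0])%6.283)
show("nl","top",T(272,160),24);show("nr","top",T(338,140),24);show("apex","top",T(290,103),24);show("index","top",T(333,166),24);show("post","top",T(60,165),88)
show("nl","side",S(635-450,248),24);show("nr","side",S(685-450,285),24);show("idx","side",S(662-450,278),24)
show("post","side",S(503-450,68),86);show("apex","side",S(672-450,228),24)
E
```

```text
nl top 66.0 3.237547367106054
nr top 64.4 3.5069886788858504
apex top 52.1 3.345555039622694
index top 70.3 3.4582014951585105
post top 85.9 2.5846620945754855
nl side 67.8 3.2705462026128584
nr side 70.7 3.58632683352845
idx side 71.7 3.4730604003177055
post side 86.9 2.6313242821138756
apex side 54.2 3.3487710634476757
```

Emit:
drive_tool([
  {"x": -30,"y": -52,"z": 0,"twist": 0,"jaw": 0},
  {"x": -30,"y": -52,"z": 0,"twist": 0,"jaw": 0},
  {"x": -30,"y": -52,"z": 0,"twist": 0,"jaw": 0},
  {"x": -30,"y": -52,"z": 0,"twist": 0,"jaw": 0},
  {"x": 0,"y": 0,"z": 0,"twist": 0,"jaw": 0},
  {"x": 0,"y": 0,"z": 60,"twist": 0,"jaw": 0},
  {"x": 0,"y": 0,"z": 60,"twist": 0,"jaw": 0},
  {"x": 0,"y": -6,"z": 0,"twist": 0,"jaw": 0},
  {"x": 0,"y": -6,"z": 0,"twist": 0,"jaw": 0},
  {"x": 0,"y": 0,"z": 0,"twist": 0,"jaw": 0},
])

```text
time: 11.8
position: [468.1, 191.8, 60.1]
tcp_rot: [3.139, 0.002, 2.625]
wrist_force: [0.5, 0.0, 0.2]
gripper_width: 0.5
```

Emit:
drive_tool([
  {"x": 1,"y": -3.8,"z": 0,"twist": -0.045,"jaw": 0},
  {"x": 1,"y": -3.8,"z": 0,"twist": -0.045,"jaw": 0},
  {"x": 0,"y": 0,"z": 0,"twist": 0,"jaw": 0},
  {"x": 0,"y": 0,"z": 0,"twist": 0,"jaw": 0},
])

```text
time: 12.3
position: [462.3, 186.2, 58.8]
tcp_rot: [3.14, 0.002, 2.715]
wrist_force: [0.8, -0.5, 1.5]
gripper_width: -0.2
```

Emit:
drive_tool([
  {"x": 0,"y": 12,"z": 0,"twist": 0,"jaw": 0},
  {"x": 0,"y": 0,"z": -60,"twist": 0,"jaw": 0},
  {"x": 0,"y": 0,"z": -60,"twist": 0,"jaw": 0},
  {"x": 24,"y": 54,"z": 0,"twist": 0,"jaw": 0},
  {"x": 24,"y": 54,"z": 0,"twist": 0,"jaw": 0},
  {"x": 24,"y": 54,"z": 0,"twist": 0,"jaw": 0},
  {"x": 24,"y": 54,"z": 0,"twist": 0,"jaw": 0},
  {"x": 0,"y": 0,"z": 0,"twist": 0,"jaw": 0},
])

```text
time: 13.3
position: [467.7, 437.5, 177.3]
tcp_rot: [3.14, -0.0, 2.719]
wrist_force: [0.2, -1.1, -0.3]
gripper_width: 0.6
```

```bash
python3 snap.py 8;  python3 - <<'E'
import numpy as np,cv2
z=np.load('s8.npz')
a=z['t'][230:260,255:300,::-1];b=z['s'][200:250,235:285,::-1]
cv2.imwrite('pics/s8z.png',np.hstack([cv2.copyMakeBorder(cv2.resize(a,(450,300),interpolation=3),0,50,0,0,0),cv2.convertScaleAbs(cv2.resize(b,(350,350),interpolation=3),alpha=1.6)]))
E
```

```text
(no output)
```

View pics/s8.png

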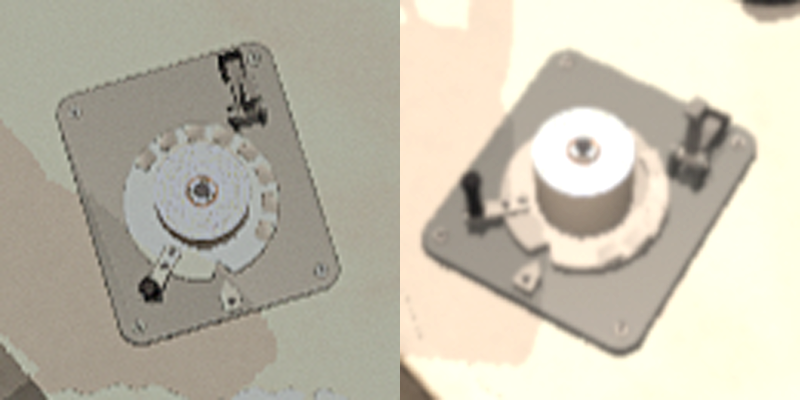

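View pics/s8z.png

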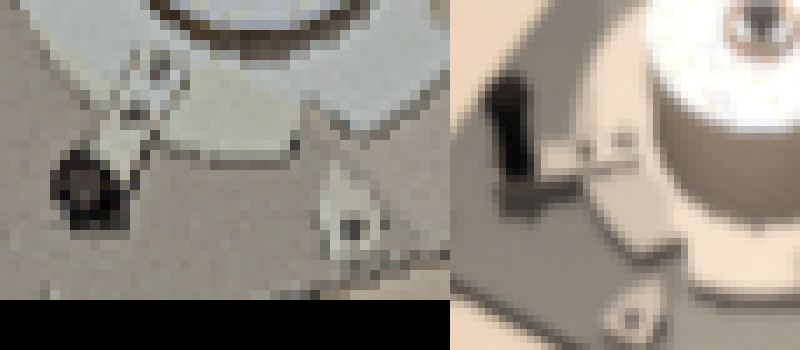

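```bash
python3 - <<'E'
from h import *
ax=np.array([526.7,127])
def T(x,y): return (255+(x+.5)/10-.5,230+(y+.5)/10-.5)
def S(x,y): return (235+(x+.5)/7-.5,200+(y+.5)/7-.5)
def show(n,cam,uv,z):
    p=plane(cam,[uv],z)[0]-ax; print(n,cam,np.hypot(*p).round(1),np.arctan2(p[1],p[0])%6.283)
show("nl","top",T(298,155),24);show("nr","top",T(360,137),24);show("apex","top",T(308,103),24);show("index","top",T(333,166),24);show("post","top",T(84,182),88)
show("nl","side",S(642-450,258),24);show("nr","side",S(695-450,292),24)
show("post","side",S(503-450,84),86);show("apex","side",S(685-450,242),24)
E
```

```text
nl top 65.5 3.3399324050298707
nr top 65.8 3.5914126301764453
apex top 53.1 3.4307766641787083
index top 70.3 3.4582014951585105
post top 86.4 2.6664598508024997
nl side 69.2 3.3330582248852956
nr side 71.9 3.643572999605655
post side 88.1 2.6991090331754752
apex side 56.3 3.469118999648529
```

Emit:
drive_tool([
  {"x": -42.6,"y": -33,"z": 0,"twist": 0,"jaw": 0},
  {"x": -42.6,"y": -33,"z": 0,"twist": 0,"jaw": 0},
  {"x": -42.6,"y": -33,"z": 0,"twist": 0,"jaw": 0},
  {"x": -42.6,"y": -33,"z": 0,"twist": 0,"jaw": 0},
  {"x": -42.6,"y": -33,"z": 0,"twist": 0,"jaw": 0},
  {"x": -42.6,"y": -33,"z": 0,"twist": 0,"jaw": 0},
  {"x": -42.6,"y": -33,"z": 0,"twist": 0,"jaw": 0},
])

```text
time: 14.28
position: [644.2, 96.4, 177.8]
tcp_rot: [-3.141, -0.0, 2.714]
wrist_force: [0.1, 0.2, -0.4]
gripper_width: 0.1
```

Emit:
drive_tool([
  {"x": 0,"y": 0,"z": 0,"twist": 0.165,"jaw": 0},
  {"x": 0,"y": 0,"z": 0,"twist": 0.165,"jaw": 0},
  {"x": 0,"y": 0,"z": 0,"twist": 0.165,"jaw": 0},
  {"x": 0,"y": 0,"z": 0,"twist": 0.165,"jaw": 0},
  {"x": 0,"y": 0,"z": 0,"twist": 0.165,"jaw": 0},
  {"x": 0,"y": 0,"z": 0,"twist": 0,"jaw": 0},
])

```text
time: 15.02
position: [643.7, 98.3, 177.7]
tcp_rot: [-3.141, 0.0, 1.89]
wrist_force: [0.5, -1.5, -0.1]
gripper_width: 0.4
```

Emit:
drive_tool([
  {"x": 5,"y": 3,"z": 0,"twist": 0,"jaw": 0},
  {"x": 0,"y": 0,"z": 30,"twist": 0,"jaw": 0},
  {"x": 0,"y": 0,"z": 30,"twist": 0,"jaw": 0},
  {"x": 0,"y": 0,"z": 30,"twist": 0,"jaw": 0},
  {"x": 0,"y": 0,"z": 0,"twist": 0,"jaw": 0},
])

```text
time: 15.65
position: [643.8, 105.0, 85.4]
tcp_rot: [-3.137, -0.001, 1.893]
wrist_force: [1.1, -1.0, 1.0]
gripper_width: 0.2
```

Emit:
drive_tool([
  {"x": 0,"y": -10,"z": 0,"twist": 0,"jaw": 0},
  {"x": 0,"y": -10,"z": 0,"twist": 0,"jaw": 0},
  {"x": 0,"y": -10,"z": 0,"twist": 0,"jaw": 0},
  {"x": 0,"y": -10,"z": 0,"twist": 0,"jaw": 0},
  {"x": 0,"y": -8,"z": 0,"twist": 0,"jaw": 0},
  {"x": 0,"y": -8,"z": 0,"twist": 0,"jaw": 0},
  {"x": 0,"y": -8,"z": 0,"twist": 0,"jaw": 0},
  {"x": 0,"y": -8,"z": 0,"twist": 0,"jaw": 0},
  {"x": 0,"y": -8,"z": 0,"twist": 0,"jaw": 0},
  {"x": 0,"y": -6,"z": 0,"twist": 0,"jaw": 0},
  {"x": 0,"y": 0,"z": 0,"twist": 0,"jaw": 0},
])

```text
time: 17.02
position: [563.5, 78.0, 87.6]
tcp_rot: [-3.141, -0.0, 1.891]
wrist_force: [0.1, -0.4, -1.3]
gripper_width: 0.6
```

Emit:
drive_tool([
  {"x": 0,"y": 0,"z": -30,"twist": 0,"jaw": 0},
  {"x": 0,"y": 0,"z": -30,"twist": 0,"jaw": 0},
  {"x": 0,"y": 0,"z": -30,"twist": 0,"jaw": 0},
  {"x": 60,"y": 0,"z": 0,"twist": 0,"jaw": 0},
  {"x": 60,"y": 0,"z": 0,"twist": 0,"jaw": 0},
  {"x": 60,"y": 0,"z": 0,"twist": 0,"jaw": 0},
  {"x": 60,"y": 0,"z": 0,"twist": 0,"jaw": 0},
  {"x": 60,"y": 0,"z": 0,"twist": 0,"jaw": 0},
  {"x": 60,"y": 0,"z": 0,"twist": 0,"jaw": 0},
  {"x": 0,"y": 0,"z": 0,"twist": 0,"jaw": 0},
])

```text
time: 18.27
position: [449.4, 423.6, 177.5]
tcp_rot: [3.141, -0.001, 1.895]
wrist_force: [0.3, 0.3, 0.2]
gripper_width: 0.8
```

```bash
python3 snap.py 9;  python3 - <<'E'
import numpy as np,cv2
z=np.load('s9.npz')
a=z['t'][230:260,255:300,::-1];b=z['s'][180:230,295:345,::-1]
cv2.imwrite('pics/s9z.png',np.hstack([cv2.copyMakeBorder(cv2.resize(a,(450,300),interpolation=3),0,50,0,0,0),cv2.convertScaleAbs(cv2.resize(b,(350,350),interpolation=3),alpha=1.6)]))
E
```

```text
(no output)
```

View pics/s9.png

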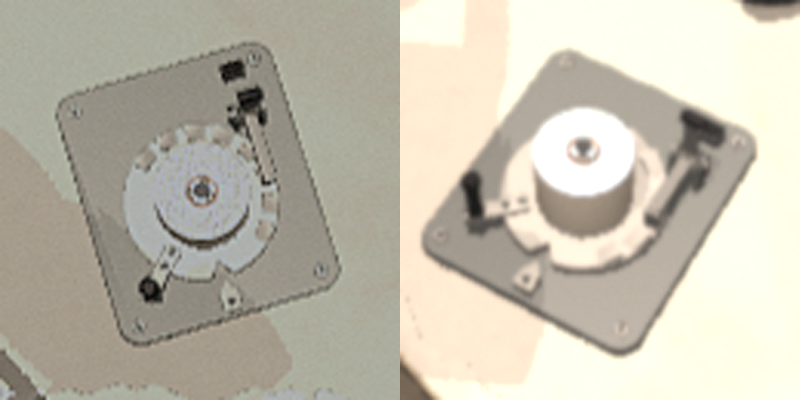

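View pics/s9z.png

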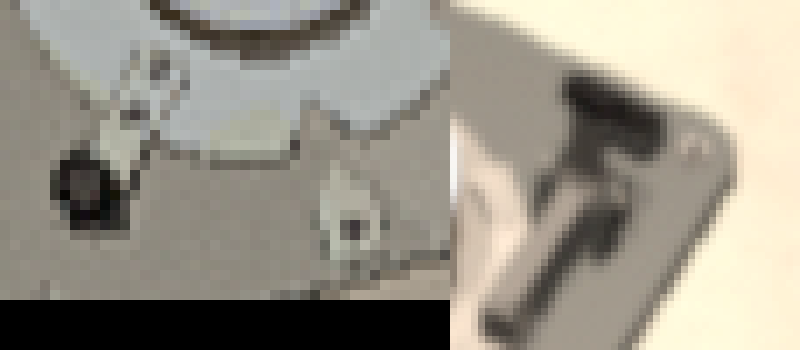

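```bash
python3 - <<'E'
from h import *
t0=np.load("top0.npz")["p"];s0=np.load("side0.npz")["p"];z=np.load("s9.npz")
def cen(im,box,th):
    y0,y1,x0,x1=box;g=im[y0:y1,x0:x1].max(2)
    n,l,st,c=cv2.connectedComponentsWithStats((g<th).astype(np.uint8))
    return [(int(st[i,4]),(c[i]+[x0,y0]).round(2)) for i in range(1,n) if st[i,4]>8]
for im in(t0,z["t"]): print("top",cen(im,(180,192,288,305),70))
for im in(s0,z["s"]): print("side",cen(im,(186,203,307,332),45))
ex=np.array([.949,.3146,0]);piv=np.array([602.2,89.9,40])
for th in(0,.05,.1,.15):
    P=piv+49*np.sin(th)*ex+[0,0,49*np.cos(th)]; N=piv-60*np.cos(th)*ex+[0,0,60*np.sin(th)]
    print(th,proj("top",P).round(2),proj("side",P).round(2),proj("side",N).round(2))
# diff
for a,b,n in((t0,z["t"],"top"),(s0,z["s"],"side")):
    (y,x)=((180,288) if n=="top" else (186,300)); A=a[y:y+(12 if n=="top" else 50),x:x+(17 if n=="top" else 32)].astype(np.float32).mean(2);B=b[y:y+A.shape[0],x:x+A.shape[1]].astype(np.float32).mean(2)
    print(n,"phase shift 0->9",cv2.phaseCorrelate(A,B,cv2.createHanningWindow(A.shape[::-1],cv2.CV_32F)))
E
```

```text
top [(50, array([295.32, 186.44]))]
top [(51, array([295.76, 187.18]))]
side [(105, array([317.37, 196.94]))]
side [(99, array([317.28, 196.97]))]
0 [[296.2  186.25]] [[315.09 193.16]] [[301.91 223.44]]
0.05 [[295.9  185.31]] [[315.59 192.4 ]] [[301.96 222.77]]
0.1 [[295.6  184.39]] [[316.09 191.68]] [[302.04 222.06]]
0.15 [[295.3  183.49]] [[316.57 190.99]] [[302.15 221.29]]
top phase shift 0->9 ((0.28980035675484217, 0.0223063794669347), 0.9660440694402765)
side phase shift 0->9 ((0.059476483043670925, 0.25754243546707656), 0.9650806134939194)
```

```bash
python3 - <<'E'
from h import *
ex=np.array([.949,.3146]);ey=np.array([-.3146,.949]);piv=np.array([602.2,89.9])
for n in("top","side"):
    p,d=viewer.get_image(n)
    if n=="top":cv2.imwrite("pics/full9.png",p[:,:,::-1])
    v,u=np.mgrid[160:250,225:345];uv=np.c_[u.ravel(),v.ravel()]
    o,r=ray(n,uv);dd=d[v.ravel(),u.ravel()];P=o+r*dd[:,None]
    q=P[:,:2]-piv;X=q@ex;Y=q@ey
    for nm,m in (("arm",(abs(Y)<4)&(X>-56)&(X<-14)&(P[:,2]>36)&(dd>0)),):
        A=np.c_[X[m],np.ones(m.sum())];s=np.linalg.lstsq(A,P[m,2],rcond=None)[0];print(n,nm,m.sum(),"slope,z at pivot",s,"resid",np.std(P[m,2]-A@s))
    m=(abs(Y)<9)&(abs(X)<25)&(P[:,2]>80);print("bar",m.sum(),X[m].mean(),Y[m].mean(),P[m,2].mean(),P[m,2].max())
    a=cv2.resize(p[180:235,275:330,::-1],(500,500),interpolation=3)if n=="top" else cv2.convertScaleAbs(cv2.resize(p[190:240,285:335,::-1],(500,500),interpolation=3),alpha=1.5);cv2.imwrite(f"pics/n{n}.png",a)
E
```

```text
top arm 49 slope,z at pivot [-0.07847527 41.91163968] resid 1.87003687292127
bar 31 0.14504087411349575 -0.2030609321716815 92.09655471947596 95.78372078781922
side arm 52 slope,z at pivot [-0.08446036 42.70800566] resid 1.769634363433414
bar 44 -2.4373441634506445 -0.2397206393829119 91.97362539891382 99.00469878093725
```

View pics/ntop.png

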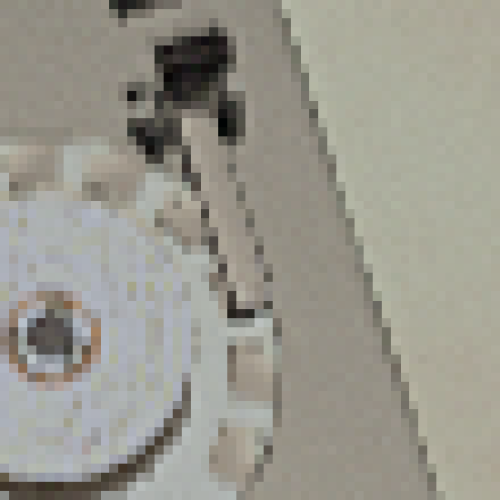

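View pics/full9.png

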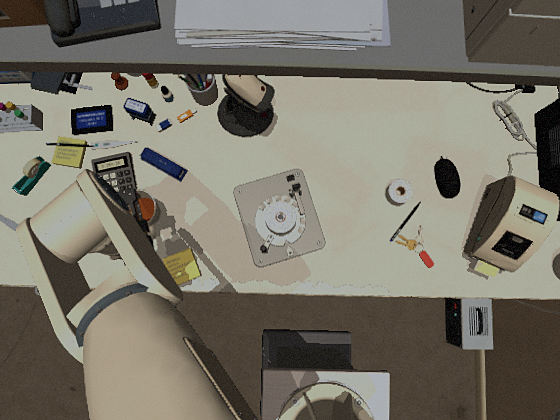

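```bash
python3 - <<'E'
from h import *
ex=np.array([.949,.3146]);ey=np.array([-.3146,.949]);piv=np.array([602.2,89.9])
for n in("top","side"):
  for k,d in (("0",np.load(n+"0.npz")["d"]),("now",viewer.get_image(n)[1])):
    v,u=np.mgrid[160:250,225:345];uv=np.c_[u.ravel(),v.ravel()]
    o,r=ray(n,uv);dd=d[v.ravel(),u.ravel()];P=o+r*dd[:,None]
    q=P[:,:2]-piv;X=q@ex;Y=q@ey
    for nm,m in (("arm",(abs(Y)<2.5)&(X>-54)&(X<-16)&(abs(P[:,2]-45)<6)&(dd>0)),("plate",(abs(Y+25)<8)&(X>-100)&(X<40)&(dd>0))):
        s=np.polyfit(X[m],P[m,2],1);print(n,k,nm,m.sum(),s.round(3),[ (a,P[m&(X>a)&(X<a+10),2].mean().round(1)) for a in(-55,-45,-35,-25)])
    m=(abs(Y)<7)&(abs(X)<25)&(P[:,2]>91);print("bar",m.sum(),X[m].mean().round(2))
E
```

```text
top 0 arm 27 [-0.075 42.489] [(-55, np.float64(46.2)), (-45, np.float64(45.0)), (-35, np.float64(45.2)), (-25, np.float64(44.1))]
top 0 plate 318 [-2.0000e-03  1.1321e+01] [(-55, np.float64(11.0)), (-45, np.float64(11.3)), (-35, np.float64(11.5)), (-25, np.float64(11.3))]
bar 19 1.71
top now arm 31 [-2.2000e-02  4.3777e+01] [(-55, np.float64(44.4)), (-45, np.float64(46.1)), (-35, np.float64(44.0)), (-25, np.float64(44.0))]
top now plate 312 [-1.0000e-03  1.1244e+01] [(-55, np.float64(11.1)), (-45, np.float64(12.1)), (-35, np.float64(11.7)), (-25, np.float64(10.8))]
bar 19 0.42
side 0 arm 31 [-0.053 44.785] [(-55, np.float64(47.2)), (-45, np.float64(47.4)), (-35, np.float64(46.5)), (-25, np.float64(45.5))]
side 0 plate 339 [3.0000e-03 1.2776e+01] [(-55, np.float64(11.9)), (-45, np.float64(12.6)), (-35, np.float64(12.4)), (-25, np.float64(12.9))]
bar 23 -0.7
side now arm 28 [-0.06  44.049] [(-55, np.float64(46.9)), (-45, np.float64(47.2)), (-35, np.float64(45.5)), (-25, np.float64(45.3))]
side now plate 341 [-0.   12.59] [(-55, np.float64(13.1)), (-45, np.float64(12.4)), (-35, np.float64(12.7)), (-25, np.float64(12.3))]
bar 25 -1.96
```

```bash
python3 -c "
from workcell import order,monitor
s=monitor.sense();print(s['time'],s['wrist_force']);print(order.sign_off())"
```

```text
18.575 [-0.01787746 -0.05206135  0.72702612]
the job is handed in; nothing more can be done
None
```

The chuck is released and held again. I threw the pawl back on its rest, pushed the collar about 1.33 rad counterclockwise by its post until the notch faced the index, and flipped the pawl down. I handed the job in at about 18.6 s with the arm clear of everything; no verdict was reported.

- **Collar:** in the top view the notch's middle and the index agree to about 0.01 rad. Reading it from the notch's apex and the post instead gives up to about 0.03 rad. The notch and post looked unmoved after the pawl dropped.
- **Pawl:** the bar stands over the pivot, and its position gives an angle near 0. The slope of the arm in the depth images is noisy, between about 0.02 and 0.08 rad over separate fits. All of these are under the 0.1 limit, but the highest leaves little margin. I did not test by force that the pawl holds the collar.
- **Other things on the desk:** I kept the tool well clear of them. They look unmoved in the last top view, though the arm hid part of the mug and the notes, and I did not measure them.

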